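# Clamp a drilled blank with the outer ring of a double knob

## Task

Stand the drilled maple blank in the channel of the clamping jig, centred on the orange pad and lying along the fence, and let go of it. Then turn only the black outer ring of the double knob clockwise until the sprung pad holds the blank against the fence with a clamping force of about 11 newtons, firm but not bruising, and let go. The red pointer knob inside the ring is a colleague's setting and must stay where it is; leave the other things on the bench alone.

Things in the scene. Friction and masses are not known exactly. Their poses are not given: they have to be found in the camera images.
- jig: Fixed clamping jig: aluminium bed 210 (x) x 160 (y) x 15 mm. Origin: centre of its underside, on the bench; z up. Double knob at x = -60 mm, y = 0. The blank's channel runs along y, between the jaw (-x side) and a steel fence (+x side; 13 mm high above the bed, 110 mm long), whose face lies somewhere from x = 66 to 74 mm: adjustable, to be found by feel.
- channel_center (a point): Point on the bed's upper face (15 mm above the bench) at jig x = 50.5 mm, y = 0, level with the pad's middle: a blank stood centred here, long side along the jig's y, fits between pad and fence at any start (3 mm or more spare either side). Axes parallel to the jig's.
- jaw: Blue jaw slide, moved by the ring towards the fence (jig +x), 14 mm per rad. Its front carries the orange sprung pad, 50 mm long in y, 10 mm high, which yields a little under load; jaw and pad reach 12 mm above the bed. Origin: at jig x = 14 mm per rad of ring value, y = 0, 16 mm above the bench; axes as the jig's.
- ring (a joint): Outer knob, rad: grows clockwise seen from above, closing the jaw; starts at 0 to 0.3 and takes 0.6 to 1.55 rad of turning; stays where left. Moment to turn: friction 0.26 N m (at standstill it may act either way) plus 0.014 N m per N of clamping. The blank slides freely to the fence, then force rises steeply: go in small steps. Leave 11 N (6 to 16 is good, 22 bruises).
- ring_center (a point): Centre of the outer knob, a black ribbed ring 62 mm in diameter and 24 mm high, vertical axis: this point is on the axis, half-way up, 59 mm above the bench. Below the ring there is 20 mm of free height around a housing 52 mm in diameter. A grip of 40 N on its rim turns it without slipping.
- pointer_tip (a point): On the red bar of the inner knob, 36 mm from the knob's axis, 82 mm above the bench. Inner knob: brass hub 28 mm in diameter up to 96 mm above the bench, with one red bar 8 mm wide, 76 to 88 mm above the bench, reaching 38 mm from the axis, 7 mm past the ring's edge. It turns at a light touch: fingers on the ring must stay clear of the bar all through the turn.
- blank_center (a point): Centre of the loose maple blank: 130 mm long (x), 24 mm wide (y), 34 mm high (z), about 80 g, with a row of six dark holes on top; it stands upright on the bench, so its centre is 17 mm above its underside. Held by its upper 15 mm the fingers stay above fence and jaw.
- blank: The same blank, origin at the centre of its underside.
- red_box: Bystander: red divided tray, 130 x 190 x 45 mm.
- drilled_strip: Bystander: thin drilled strip, 190 x 18 x 12 mm, lying flat.
- offcut: Bystander: wood block 150 x 45 x 30 mm.
- reed_case: Bystander: dark reed case 90 x 120 x 16 mm.
- screwdriver: Bystander: screwdriver with yellow handle, 200 mm long.
- glue_jar: Bystander: jar with blue cap, 64 mm in diameter, 85 mm high.
- brass_collar: Bystander: brass collar, 40 mm in diameter, 12 mm high.

How it is judged:
On the way, in this order (a step that is already met when the one before it is completed fails the run):
1. the blank stands in the channel, centred on the pad and along the fence, let go, not yet clamped (x of blank_center in the frame of jig between 0.035 and 0.067 m and y of blank_center in the frame of jig between -0.02 and 0.02 m and z of blank_center in the frame of jig between 0.029 and 0.035 m and angle between blank_center's own z axis and vertical below 0.1 rad and angle between the x axis of blank_center and the y axis of jig, either way round below 0.15 rad and contact force between the fingers and blank below 0.2 N and contact force between jaw and blank below 3 N), for 0.2 s.
2. the pad clamps the blank with 6 to 16 N (x of blank_center in the frame of jig between 0.035 and 0.067 m and y of blank_center in the frame of jig between -0.02 and 0.02 m and z of blank_center in the frame of jig between 0.029 and 0.035 m and angle between blank_center's own z axis and vertical below 0.1 rad and angle between the x axis of blank_center and the y axis of jig, either way round below 0.15 rad and contact force between jaw and blank between 6 and 16 N), for 0.3 s.
At the end, for the whole second after the job is handed in: The blank stands upright on the bed between pad and fence (centre within 20 mm of the pad's middle along the channel, within 0.15 rad of the channel's direction, not tilted more than 0.1 rad), at rest, clamped with 6 to 16 N; the red pointer's tip is within 5 mm of where it was (all of step 2 and distance of pointer_tip from where it was at the start of the episode below 0.005 m and linear speed of blank below 0.01 m/s); the robot touches nothing.
It fails at once if the clamp bruises the blank (over 22 N) (contact force between jaw and blank above 22 N).
It fails at once if the inner pointer is turned (tip moved over 5 mm) (distance of pointer_tip from where it was at the start of the episode above 0.005 m).
It fails at once if a bystander is moved by more than 25 mm (distance of any of red_box, drilled_strip, offcut, reed_case, screwdriver, glue_jar, brass_collar from where it was at the start of the episode above 0.025 m).
It also fails if it takes over 72 s, if anything falls off the work surface, if the arm or the gripper's body presses on something with over 40 N, if the wrist force passes 120 N, or if a joint passes its speed limit or range.

## Robot

A 6-joint arm with a two-finger parallel gripper is mounted at the origin on the work surface. World frame = base frame: x ahead of the robot, y to its left, z up, the work surface at z = 0. Lengths are in m, angles in rad, forces in N, time in s.
With the tool pointing down it reaches from about 0.3 to 0.875 m from the base axis. Payload 6.4 kg.
Tool frame: the origin (TCP) lies at the very end of the fingers, on their centre line; the grasp point (between the pads) lies 19 mm behind it (ctrl.hold_point_z is the distance from the TCP to the grasp point, in m); y points along the fingers, x is the direction in which the jaws open and shut, and the axes are right-handed (so a half turn about y gives the same grasp; the last joint's range is limited). The gripper opens to 85 mm and grips with 20 to 120 N. Pads are 22 mm wide; open, the fingers measure 114 mm over their backs; the gripper's body (76 mm by 85 mm) begins 54 mm behind the grasp point. The pads swing forward as they close: fully open they stand 13 mm farther back than shut.
Start: joints at [-1.326, 0.181, 1.607, -0, 1.354, -0.206], TCP at [0.251, -0.518, 0.231] pointing down, gripper open.
Joint ranges: [-2.99, 2.99], [-0.89, 2.07], [0.3, 2.58], [-1.14, 4.28], [0, 2.63], [-3.12, 3.12]. Speed limits (rad/s): [2.57, 2.57, 3.01, 3.14, 3.14, 3.14].

## Interface

Orientations are given as a unit quaternion [w, x, y, z].
In Python, from bench import ctrl, imaging gives the robot as it stands.
- The arm moves only by the shell command python3 -m jog 'ROWS'. ROWS is JSON, a list of rows, each a list of 3 entries, a list of its own where there are three numbers: the shift along the tool's x, y, z in cm, then the turn, a rotation vector about the tool's x, y, z in rad, then the finger opening in cm, from 0 to 8.54. A call has 1 to 12 rows; each row shifts and turns the pose as measured when the row begins, along the tool's axes as they then stand; what a row does not reach is not made up. A row lasts 1/12 s, in which the tool goes at most 41.7 mm and 7.16 degrees, less where a joint would pass 70% of its speed; a pose out of reach is approached as far as the arm can. A call is refused whole if a number of a shift passes 4.17 or a number of a turn 0.125, either way. A call with a gripper value outside its range is refused whole. The fingers move at their own pace and stop on an object; the grip force is fixed at half the most. Time passes only in rows, so rows that do not move let the fingers close. It gives the time, the measured TCP pose, the force and the opening at its end, in the units of the state.
- ctrl.get_obs(): the state, without advancing time (a new reading comes with each control period).
- imaging.camera(name): name is "scene" or "top" or "wrist"; returns a dict with "frame" (420x560x3 uint8, red, green, blue), "depth" (420x560 float32, m along the optical axis (not along the pixel's ray), 0 where there is no reading), "K" (3x3 intrinsics, pixels), "R" (3x3) and "t" (3): a world point X has camera coordinates R X + t. Camera axes: x right, y down, z forward; pixel columns grow to the right and rows downward; lengths in m; the calibration is good to about 2 mm. A picture is of the moment at which its call begins.
- ctrl.hand_in(): hands the job in, once; it reports no verdict.
The state is a dict: "time_s": time; "q": joint angles; "dq": joint speeds; "joint_efforts": joint torques, N m; "eef_pos": TCP position; "eef_rot": TCP orientation; "wrist_force": force on the tool from outside, world axes, zero at the start; "torque": the same for the moment, N m; "opening": opening from 0.0 (shut) to 1.0 (fully open).
Only numpy, scipy, OpenCV 4.12 (cv2) and the standard library are available. Lean on these libraries where they do the work, as an engineer would, in place of code of your own. Each camera call takes 0.05 s, during which the arm holds its last target. There are 200 camera calls.

## Working session

There is one attempt and no reset: what is moved stays moved. The work goes in short steps, Python scripts to look and compute and a shell command to move; the robot and the scene stay as the last step left them, time stands still between calls to the robot, and variables do not carry over. Pictures are saved under pics/ and viewed, about 8 in all and at most 12, crops included, and the job is handed in when it is done.

```bash
ls; mkdir -p pics; python3 - <<'E'
from bench import ctrl, imaging
import cv2,numpy as np
o=ctrl.get_obs(); print(o, ctrl.hold_point_z)
for n in ["top","scene"]:
    c=imaging.camera(n); np.savez(f"pics/{n}0.npz",**c)
    cv2.imwrite(f"pics/{n}0.png",cv2.cvtColor(c["frame"],cv2.COLOR_RGB2BGR)); print(n,c["K"],c["R"],c["t"])
E
```

```text
pics
{'time_s': 0.0, 'q': array([-1.32628408e+00,  1.81548466e-01,  1.60799470e+00, -1.96892464e-06,
        1.35382469e+00, -2.06298496e-01]), 'dq': array([-0.00022651, -0.00150905, -0.00013533, -0.00233167,  0.00016992,
        0.00024986]), 'joint_efforts': array([ 1.44599169e-03, -4.44874156e+01, -3.51332188e+01, -2.07684393e-04,
        9.11073148e-03,  1.23580352e-05]), 'eef_pos': array([ 0.25040374, -0.51699691,  0.23038642]), 'eef_rot': array([ 0.59953714, -0.59866763,  0.37605344, -0.3751481 ]), 'wrist_force': array([-0.34055933,  0.68706303,  0.51293374]), 'torque': array([-0.00308564, -0.059249  , -0.01343956]), 'opening': 1.0027445564960942} 0.0187
top [[500.54167948   0.         281.53008362]
 [  0.         500.54167948 205.66167273]
 [  0.           0.           1.        ]] [[-0.01212547 -0.99992593 -0.00105539]
 [-0.98043756  0.01209651 -0.19645831]
 [ 0.19645653 -0.00134741 -0.98051161]] [0.04838571 0.55459769 1.52744843]
scene [[530.73278908   0.         277.16390691]
 [  0.         530.73278908 210.07703612]
 [  0.           0.           1.        ]] [[ 0.62813133  0.77810574 -0.00158052]
 [ 0.56913226 -0.46081926 -0.68098024]
 [-0.53060296  0.42684549 -0.73230009]] [-0.40244687 -0.25793007  1.70475131]
```

View pics/top0.png

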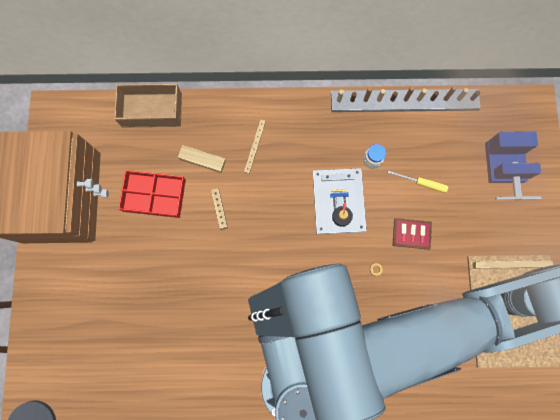

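View pics/scene0.png

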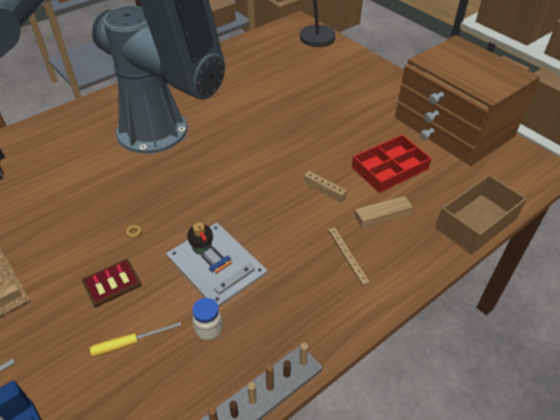

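```bash
cat > h.py <<'E'
import numpy as np, cv2
def world(c):
    h,w=c["depth"].shape; u,v=np.meshgrid(np.arange(w),np.arange(h))
    p=np.linalg.inv(c["K"])@np.stack([u.ravel(),v.ravel(),np.ones(h*w)])*c["depth"].ravel()
    return (c["R"].T@(p-np.asarray(c["t"])[:,None])).T.reshape(h,w,3)
def ray(c,uv,z):
    R=np.asarray(c["R"]);o=-R.T@c["t"]
    d=R.T@np.linalg.inv(c["K"])@np.array([*uv,1.]); return o+d*(z-o[2])/d[2]
def rect(c,m,z):
    m=m.astype(np.uint8); n,l,s,_=cv2.connectedComponentsWithStats(m)
    k=1+np.argmax(s[1:,4]); ct=max(cv2.findContours((l==k).astype(np.uint8),0,1)[0],key=cv2.contourArea)
    xy=np.array([ray(c,p[0],z)[:2] for p in ct],np.float32)
    (cx,cy),(a,b),ang=cv2.minAreaRect(xy)
    if a<b: a,b,ang=b,a,ang+90
    return cx,cy,a,b,ang
E
python3 - <<'E'
from h import *
for n,b,j in [("top",(195,175,245,240),(305,160,375,245)),("scene",(295,165,355,205),(160,215,275,310))]:
    c=dict(np.load(f"pics/{n}0.npz")); W=world(c); Z=W[...,2]
    hsv=cv2.cvtColor(c["frame"],cv2.COLOR_RGB2HSV)
    def box(r):
        m=np.zeros(Z.shape,bool); m[r[1]:r[3],r[0]:r[2]]=1; return m
    m=box(b)&(Z>.025)&(Z<.045); print(n,"blank",rect(c,m,.034), "pts",W[m].mean(0))
    m=box(j)&(Z>.010)&(Z<.12); mm=box(j)&(Z>.008)&(Z<.12)
    print("jig",rect(c,mm,.015), "bed z",np.median(Z[m]))
    r=box(j)&(((hsv[...,0]<8)|(hsv[...,0]>172))&(hsv[...,1]>150)&(hsv[...,2]>90)&(Z>.06)); print("red",W[r].round(3).tolist()[:40])
    k=box(j)&(hsv[...,2]<60)&(Z>.06)&(Z<.078);print("ring",W[k].mean(0),(W[k].min(0)+W[k].max(0))/2,k.sum())
    x0,y0,x1,y1=j
    if n=="top": a=c["frame"][y0:y1,x0:x1]; cv2.imwrite("pics/jig.png",cv2.resize(a[...,::-1],None,fx=7,fy=7,interpolation=2))
E
```

```text
top blank (0.5552026033401489, 0.24317817389965057, 0.13039520382881165, 0.024729199707508087, 13.559942245483398) pts [0.55424854 0.2429341  0.03415074]
jig (0.5787731409072876, -0.14478318393230438, 0.21056602895259857, 0.16670185327529907, 2.0421924591064453) bed z 0.01721212304544715
red [[0.553, -0.153, 0.082], [0.552, -0.155, 0.085], [0.548, -0.152, 0.087], [0.545, -0.148, 0.089], [0.545, -0.151, 0.089], [0.544, -0.154, 0.091], [0.542, -0.148, 0.09], [0.543, -0.152, 0.083], [0.542, -0.155, 0.088], [0.539, -0.148, 0.088], [0.54, -0.152, 0.084], [0.538, -0.154, 0.092], [0.536, -0.148, 0.087], [0.536, -0.151, 0.088], [0.539, -0.157, 0.07]]
ring [ 0.49552571 -0.13324108  0.06830766] [ 0.49941546 -0.13482372  0.06907561] 13
scene blank (0.5582873821258545, 0.23807038366794586, 0.13201545178890228, 0.032414764165878296, 13.143495559692383) pts [0.55780799 0.24145957 0.03139135]
jig (0.5678026676177979, -0.1679442673921585, 0.2516436278820038, 0.20172852277755737, 2.030764579772949) bed z 0.015561075565775045
red [[0.529, -0.152, 0.087], [0.53, -0.149, 0.086], [0.531, -0.147, 0.086], 
[... 265 characters left out ...]
0.538, -0.152, 0.085], [0.54, -0.15, 0.085], [0.543, -0.15, 0.088], [0.54, -0.156, 0.086], [0.543, -0.155, 0.088], [0.544, -0.153, 0.087], [0.544, -0.15, 0.085], [0.535, -0.143, 0.071], [0.537, -0.155, 0.079], [0.543, -0.155, 0.084], [0.548, -0.155, 0.089], [0.546, -0.152, 0.085], [0.548, -0.15, 0.085], [0.545, -0.157, 0.083], [0.549, -0.156, 0.086], [0.553, -0.156, 0.09], [0.554, -0.153, 0.089], [0.551, -0.149, 0.084], [0.544, -0.157, 0.079], [0.553, -0.158, 0.088], [0.555, -0.157, 0.089], [0.552, -0.153, 0.083], [0.556, -0.152, 0.087], [0.552, -0.159, 0.083], [0.554, -0.157, 0.084], [0.553, -0.154, 0.081]]
ring [ 0.52634338 -0.15441     0.06844697] [ 0.52186401 -0.1496499   0.06882435] 239
```

View pics/jig.png

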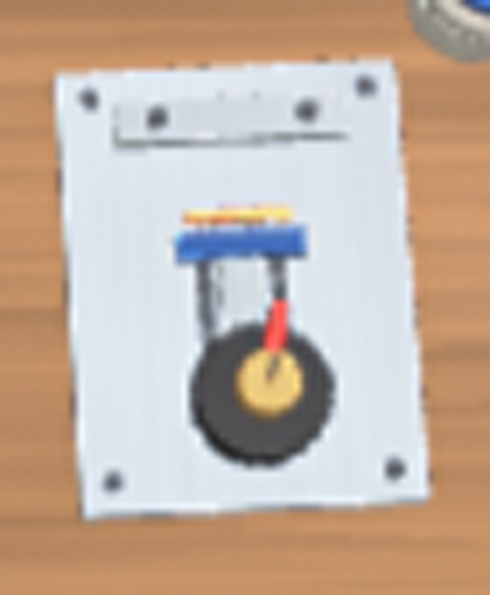

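```bash
cat >> h.py <<'E'
from scipy.spatial.transform import Rotation as Rn
def toolR(o):
    w,x,y,z=o["eef_rot"]; return Rn.from_quat([x,y,z,w])
def delta(o,pos,yaw):
    """shift (cm, tool axes) and rotvec (tool axes) to reach pos, tool down with tool-x at yaw deg"""
    R=toolR(o); a=np.radians(yaw); X=np.array([np.cos(a),np.sin(a),0]); Zt=np.array([0,0,-1.])
    T=Rn.from_matrix(np.stack([X,np.cross(Zt,X),Zt],1))
    x=R.as_matrix()[:,0]
    print("t",round(float(o["time_s"]),2),"pos",o["eef_pos"].round(4),"yaw",np.degrees(np.arctan2(x[1],x[0])).round(2),"q6",o["q"][5].round(2),"open",round(float(o["opening"]),3))
    print("shift cm",(R.inv().apply(np.array(pos)-o["eef_pos"])*100).round(2),"in target axes",(T.inv().apply(np.array(pos)-o["eef_pos"])*100).round(2),"turn",(R.inv()*T).as_rotvec().round(3))
E
python3 - <<'E'
from h import *
from bench import ctrl
c=dict(np.load("pics/top0.npz"))
f=c["frame"]; x0,y0=305,160
for u,v in [(57,73),(390,60),(430,495),(85,518)]:
    print(ray(c,(x0+u/7-.5,y0+v/7-.5),.015).round(4))
o=ctrl.get_obs(); print(toolR(o).as_matrix().round(3)); 
for y in (103.6,-76.4): delta(o,[.52,.235,.23],y)
E
```

```text
[ 0.6818 -0.0623  0.015 ]
[ 0.6862 -0.219   0.015 ]
[ 0.4794 -0.2285  0.015 ]
[ 0.4707 -0.07    0.015 ]
[[ 0.436 -0.     0.9  ]
 [-0.9    0.002  0.436]
 [-0.002 -1.     0.   ]]
t 0.1 pos [ 0.2504 -0.5171  0.2305] yaw -64.17 q6 -0.21 open 0.999
shift cm [-55.95   0.15  57.03] in target axes [6.676e+01 4.389e+01 5.000e-02] turn [-0.228 -2.11  -2.109]
t 0.1 pos [ 0.2504 -0.5171  0.2305] yaw -64.17 q6 -0.21 open 0.999
shift cm [-55.95   0.15  57.03] in target axes [-6.676e+01 -4.389e+01  5.000e-02] turn [-1.564  0.169  0.166]
```

```bash
python3 - <<'E'
s=open("h.py").read()
s=s.replace("Zt=np.array([0,0,-1.])","Y=np.array([0,0,-1.])").replace("np.stack([X,np.cross(Zt,X),Zt],1)","np.stack([X,Y,np.cross(X,Y)],1)")
open("h.py","w").write(s)
E
python3 - <<'E'
from h import *
from bench import ctrl
o=ctrl.get_obs()
for y in (103.6,-76.4): delta(o,[.50,.23,.23],y)
E
```

```text
t 0.1 pos [ 0.2504 -0.5171  0.2305] yaw -64.17 q6 -0.21 open 0.999
shift cm [-56.37   0.15  55.01] in target axes [ 6.674e+01  5.000e-02 -4.183e+01] turn [-2.000e-03 -2.928e+00  0.000e+00]
t 0.1 pos [ 0.2504 -0.5171  0.2305] yaw -64.17 q6 -0.21 open 0.999
shift cm [-56.37   0.15  55.01] in target axes [-6.674e+01  5.000e-02  4.183e+01] turn [-0.     0.213 -0.002]
```

```bash
python3 -m jog '[[[-2.8,0,2.75],[0,0,0],8.5],[[-2.8,0,2.75],[0,0,0],8.5],[[-2.8,0,2.75],[0,0,0],8.5],[[-2.8,0,2.75],[0,0,0],8.5],[[-2.8,0,2.75],[0,0,0],8.5],[[-2.8,0,2.75],[0,0,0],8.5],[[-2.8,0,2.75],[0,0,0],8.5],[[-2.8,0,2.75],[0,0,0],8.5],[[-2.8,0,2.75],[0,0,0],8.5],[[-2.8,0,2.75],[0,0,0],8.5],[[-2.8,0,2.75],[0,0,0],8.5],[[-2.8,0,2.75],[0,0,0],8.5]]'
python3 - <<'E'
from h import *
from bench import ctrl
delta(ctrl.get_obs(),[.50,.23,.23],-76.4)
E
```

```text
time_s: 1.1
eef_pos: [0.4021, -0.0569, 0.2262]
eef_rot: [0.597, -0.595, 0.382, -0.378]
wrist_force: [1.6, -0.5, -0.4]
opening: 0.993
t 1.1 pos [ 0.4021 -0.0569  0.2262] yaw -65.06 q6 0.7 open 0.993
shift cm [-21.89  -0.24  20.98] in target axes [-25.59  -0.38  16.26] turn [ 0.001  0.198 -0.007]
```

```bash
python3 -m jog '[[[-2.8,0,2.7],[0,0,0],8.5],[[-2.8,0,2.7],[0,0,0],8.5],[[-2.8,0,2.7],[0,0,0],8.5],[[-2.8,0,2.7],[0,0,0],8.5],[[-2.8,0,2.7],[0,0,0],8.5],[[-2.8,0,2.7],[0,0,0],8.5],[[-2.8,0,2.7],[0,0,0],8.5],[[-1.4,0,1.3],[0,0.1,0],8.5],[[0,0,0],[0,0.1,0],8.5],[[0,0,0],[0,0,0],8.5],[[0,0,0],[0,0,0],8.5]]'
python3 - <<'E'
from h import *
from bench import ctrl,imaging
delta(ctrl.get_obs(),[.50,.23,.23],-76.4)
c=imaging.camera("wrist"); np.savez("pics/w1.npz",**c); cv2.imwrite("pics/w1.png",c["frame"][...,::-1])
W=world(c); Z=W[...,2]; m=(Z>.026)&(Z<.045)&(abs(W[...,0]-.555)<.1)&(abs(W[...,1]-.243)<.06)
print(rect(c,m,.034),W[m].mean(0))
E
```

```text
time_s: 2.02
eef_pos: [0.4957, 0.2438, 0.2243]
eef_rot: [0.557, -0.556, 0.439, -0.433]
wrist_force: [0.3, -0.1, 0.3]
opening: 0.992
t 2.02 pos [0.4957 0.2438 0.2243] yaw -76.16 q6 1.56 open 0.992
shift cm [ 1.44 -0.59  0.09] in target axes [ 1.44 -0.57  0.09] turn [ 0.004  0.004 -0.008]
(0.5507696866989136, 0.24312496185302734, 0.12914171814918518, 0.02390223741531372, 13.21694564819336) [0.55471416 0.24404164 0.03363555]
```

View pics/w1.png

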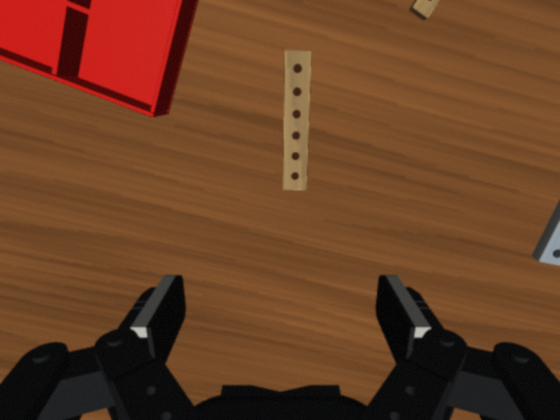

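```bash
python3 - <<'E'
from h import *
from bench import ctrl
delta(ctrl.get_obs(),[.5545,.2435,.018],-76.7)
E
```

```text
t 2.07 pos [0.4956 0.2435 0.2242] yaw -76.19 q6 1.56 open 0.997
shift cm [ 1.57 20.59  5.8 ] in target axes [ 1.35 20.62  5.73] turn [ 0.004  0.009 -0.008]
```

```bash
python3 -m jog '[[[0.7,0,2.9],[0.004,0.009,-0.008],6],[[0.7,0,2.9],[0,0,0],6],[[0,3.5,0],[0,0,0],6],[[0,3.5,0],[0,0,0],6],[[0,3.5,0],[0,0,0],6],[[0,0,0],[0,0,0],6]]'
python3 - <<'E'
from h import *
from bench import ctrl
delta(ctrl.get_obs(),[.5545,.2435,.018],-76.7)
E
```

```text
time_s: 2.57
eef_pos: [0.5598, 0.2377, 0.1192]
eef_rot: [0.558, -0.555, 0.435, -0.439]
wrist_force: [-1.7, -0.2, -0.5]
opening: 0.701
t 2.57 pos [0.5598 0.2377 0.1192] yaw -76.25 q6 1.54 open 0.701
shift cm [-0.71 10.12 -0.45] in target axes [-0.69 10.12 -0.38] turn [-0.007  0.008  0.002]
```

```bash
python3 -m jog '[[[-0.7,1,-0.4],[-0.007,0.008,0.002],6],[[0,2,0],[0,0,0],6],[[0,2,0],[0,0,0],6],[[0,0,0],[0,0,0],6]]'
python3 - <<'E'
from h import *
from bench import ctrl
delta(ctrl.get_obs(),[.5545,.2435,.018],-76.7)
E
```

```text
time_s: 2.9
eef_pos: [0.5554, 0.2422, 0.0721]
eef_rot: [0.555, -0.554, 0.439, -0.439]
wrist_force: [-1.2, -0.0, -0.7]
opening: 0.703
t 2.9 pos [0.5554 0.2422 0.0721] yaw -76.76 q6 1.55 open 0.703
shift cm [-0.14  5.41 -0.07] in target axes [-0.14  5.41 -0.06] turn [-0.002 -0.001 -0.001]
```

```bash
python3 -m jog '[[[-0.1,2,0],[0,0,0],6],[[0,2,0],[0,0,0],6],[[0,1.3,0],[0,0,0],6],[[0,0,0],[0,0,0],6],[[0,0,0],[0,0,0],2.0],[[0,0,0],[0,0,0],1.5],[[0,0,0],[0,0,0],1.5],[[0,0,0],[0,0,0],1.5],[[0,0,0],[0,0,0],1.5]]'
python3 - <<'E'
from h import *
from bench import ctrl,imaging
delta(ctrl.get_obs(),[.5545,.2435,.018],-76.7)
c=imaging.camera("wrist"); cv2.imwrite("pics/w2.png",c["frame"][...,::-1])
E
```

```text
time_s: 3.65
eef_pos: [0.5635, 0.2458, 0.0332]
eef_rot: [0.56, -0.549, 0.434, -0.443]
wrist_force: [0.2, 0.3, 0.3]
opening: 0.244
t 3.65 pos [0.5635 0.2458 0.0332] yaw -76.65 q6 1.55 open 0.244
shift cm [ 0.01  1.5  -0.96] in target axes [ 0.01  1.52 -0.93] turn [-0.02   0.001 -0.001]
```

View pics/w2.png

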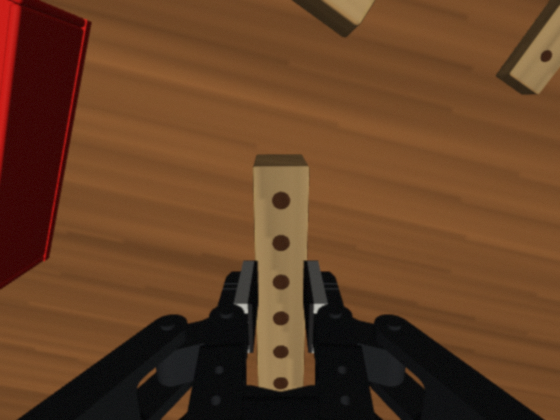

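```bash
python3 - <<'E'
from h import *
from bench import ctrl,imaging
o=ctrl.get_obs(); print(o["wrist_force"],o["torque"],o["opening"],o["eef_pos"],o["q"])
c=imaging.camera("wrist"); W=world(c); np.savez("pics/w2.npz",**c)
for uv in [(280,180),(280,220),(280,300),(280,370),(246,265),(246,300),(246,340),(251,300),(312,265),(312,300),(312,340),(281,160),(230,200)]: print(uv,W[uv[1],uv[0]].round(4))
E
```

```text
[-0.42175423  0.22438143 -1.49931659] [ 0.01240819 -0.03881006  0.01317148] 0.24877351616722798 [0.56368116 0.24577464 0.03332463] [2.17740333e-01 4.93700035e-01 1.64063472e+00 1.51421908e-03
 9.86759008e-01 1.55489291e+00]
(280, 180) [0.6094 0.2567 0.0367]
(280, 220) [0.5921 0.2526 0.0374]
(280, 300) [0.5514 0.243  0.035 ]
(280, 370) [0.5109 0.2334 0.0353]
(246, 265) [0.5693 0.2628 0.0414]
(246, 300) [0.569  0.2601 0.0678]
(246, 340) [0.5596 0.2572 0.0777]
(251, 300) [0.57   0.2584 0.0686]
(312, 265) [0.5757 0.234  0.0407]
(312, 300) [0.5753 0.2365 0.0688]
(312, 340) [0.5584 0.232  0.0691]
(281, 160) [0.6155 0.2577 0.0226]
(230, 200) [ 0.5838  0.2789 -0.0012]
```

```bash
python3 -m jog '[[[0,0,0],[0,0,0],5],[[0,0,0],[0,0,0],5],[[0,0,0],[0,0,0],5]]'; python3 -m jog '[[[0,0.7,-0.9],[-0.02,0,0],5],[[0,0,0],[0,0,0],5]]';  python3 -m jog '[[[0,0.6,0],[0,0,0],5],[[0,0,0],[0,0,0],5]]'
python3 - <<'E'
from h import *
from bench import ctrl,imaging
delta(ctrl.get_obs(),[.5545,.2435,.018],-76.7)
E
```

```text
time_s: 4.0
eef_pos: [0.5636, 0.2458, 0.0334]
eef_rot: [0.561, -0.549, 0.434, -0.443]
wrist_force: [-0.4, 0.7, 0.3]
opening: 0.582
time_s: 4.17
eef_pos: [0.5543, 0.2435, 0.0258]
eef_rot: [-0.555, 0.555, -0.439, 0.438]
wrist_force: [-1.5, -0.4, -0.2]
opening: 0.583
time_s: 4.33
eef_pos: [0.5537, 0.2434, 0.0188]
eef_rot: [-0.554, 0.555, -0.439, 0.438]
wrist_force: [-1.3, 0.2, -0.7]
opening: 0.587
t 4.33 pos [0.5537 0.2434 0.0188] yaw -76.66 q6 1.55 open 0.587
shift cm [0.01 0.08 0.08] in target axes [0.01 0.08 0.08] turn [ 0.002  0.001 -0.001]
```

```bash
python3 -m jog '[[[0,0.1,0],[0,0,0],3.2],[[0,0,0],[0,0,0],3.2],[[0,0,0],[0,0,0],3.2]]';  python3 -m jog '[[[0,0,0],[0,0,0],1.8]]';  python3 -m jog '[[[0,0,0],[0,0,0],1.8]]'; python3 -m jog '[[[0,0,0],[0,0,0],1.8],[[0,0,0],[0,0,0],1.8]]'
```

```text
time_s: 4.58
eef_pos: [0.5532, 0.2433, 0.0167]
eef_rot: [-0.554, 0.555, -0.44, 0.437]
wrist_force: [0.6, 0.5, -0.4]
opening: 0.373
time_s: 4.67
eef_pos: [0.5534, 0.2433, 0.0169]
eef_rot: [-0.554, 0.555, -0.44, 0.438]
wrist_force: [0.4, -0.9, 1.1]
opening: 0.26
time_s: 4.75
eef_pos: [0.5537, 0.2434, 0.0172]
eef_rot: [-0.554, 0.555, -0.439, 0.438]
wrist_force: [-0.3, -0.1, -0.7]
opening: 0.26
time_s: 4.92
eef_pos: [0.5537, 0.2434, 0.0173]
eef_rot: [-0.554, 0.555, -0.439, 0.438]
wrist_force: [-0.4, -0.9, -0.6]
opening: 0.266
```

```bash
python3 -m jog '[[[0,-1.5,0],[0,0,0],1.8],[[0,-3.5,0],[0,0,0],1.8],[[0,-3.5,0],[0,0,0],1.8],[[0,-3.5,0],[0,0,0],1.8],[[0,-3.5,0],[0,0,0],1.8],[[0,0,0],[0,0,0],1.8]]'
python3 - <<'E'
from h import *
from bench import ctrl,imaging
delta(ctrl.get_obs(),[.53,-.143,.17],2.1)
E
```

```text
time_s: 5.42
eef_pos: [0.5508, 0.2425, 0.174]
eef_rot: [-0.551, 0.558, -0.442, 0.435]
wrist_force: [2.4, 0.2, 0.8]
opening: 0.264
t 5.42 pos [0.5508 0.2425 0.174 ] yaw -76.67 q6 1.56 open 0.264
shift cm [ 37.03   0.51 -10.9 ] in target axes [ -3.49   0.4  -38.45] turn [ 0.01  -1.375 -0.01 ]
```

```bash
python3 -m jog '[[[3.7,0,-1.1],[0,0,0],1.8],[[3.7,0,-1.1],[0,0,0],1.8],[[3.7,0,-1.1],[0,0,0],1.8],[[3.7,0,-1.1],[0,0,0],1.8],[[3.7,0,-1.1],[0,0,0],1.8],[[3.7,0,-1.1],[0,0,0],1.8],[[3.7,0,-1.1],[0,0,0],1.8],[[3.7,0,-1.1],[0,0,0],1.8],[[3.7,0,-1.1],[0,0,0],1.8],[[3.7,0,-1.1],[0,0,0],1.8]]'
python3 -m jog '[[[0,0,0],[0,-0.12,0],1.8],[[0,0,0],[0,-0.12,0],1.8],[[0,0,0],[0,-0.12,0],1.8],[[0,0,0],[0,-0.12,0],1.8],[[0,0,0],[0,-0.12,0],1.8],[[0,0,0],[0,-0.12,0],1.8],[[0,0,0],[0,-0.12,0],1.8],[[0,0,0],[0,-0.12,0],1.8],[[0,0,0],[0,-0.12,0],1.8],[[0,0,0],[0,-0.12,0],1.8],[[0,0,0],[0,-0.12,0],1.8],[[0,0,0],[0,0,0],1.8]]'
python3 - <<'E'
from h import *
from bench import ctrl,imaging
delta(ctrl.get_obs(),[.53,-.143,.17],2.1)
c=imaging.camera("wrist"); np.savez("pics/w3.npz",**c); cv2.imwrite("pics/w3.png",c["frame"][...,::-1])
E
```

```text
time_s: 6.25
eef_pos: [0.532, -0.1494, 0.1785]
eef_rot: [0.559, -0.557, 0.434, -0.434]
wrist_force: [1.1, 0.5, -1.5]
opening: 0.258
time_s: 7.25
eef_pos: [0.5292, -0.1617, 0.1756]
eef_rot: [-0.706, 0.708, 0.015, -0.015]
wrist_force: [-0.1, 0.3, -0.3]
opening: 0.266
t 7.25 pos [ 0.5292 -0.1617  0.1756] yaw 2.38 q6 -0.55 open 0.266
shift cm [0.16 0.56 1.87] in target axes [0.15 0.56 1.87] turn [0.002 0.005 0.   ]
```

View pics/w3.png

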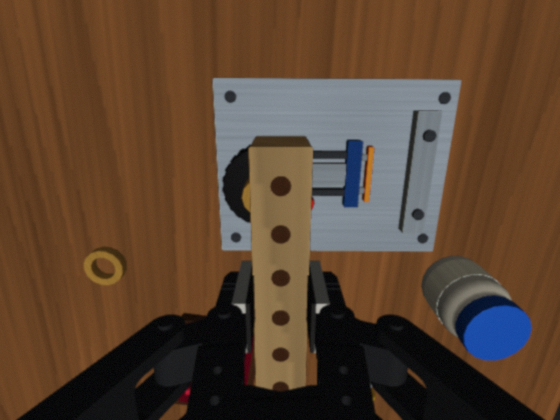

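```bash
python3 - <<'E'
from h import *
c=dict(np.load("pics/w3.npz"))
C={k:ray(c,p,.015)[:2] for k,p in dict(TL=(214,79),TR=(460,80),BR=(434,251),BL=(221,251)).items()}
for k in C: print(k,C[k].round(4))
cen=sum(C.values())/4
for a,b in [("TL","TR"),("BL","BR")]: d=C[b]-C[a]; print(np.degrees(np.arctan2(d[1],d[0])).round(2),np.linalg.norm(d).round(4))
for a,b in [("BL","TL"),("BR","TR")]: d=C[b]-C[a]; print((np.degrees(np.arctan2(d[1],d[0]))-90).round(2),np.linalg.norm(d).round(4))
# screws
S=[ray(c,p,.015)[:2] for p in [(230,97),(444,98),(422,238),(236,238)]]; print("screws",np.array(S).round(4),np.mean(S,0))
for th in (2.1,2.8):
  t=np.radians(th); J=np.array([[np.cos(t),-np.sin(t)],[np.sin(t),np.cos(t)]])
  print(th,"cen",cen,"channel",cen+J@[.0505,0],"ring",cen+J@[-.06,0])
  for n,p,z in [("pad",(374,146),.026),("pad",(369,202),.026),("fence",(418,111),.028),("fence",(403,232),.028),("blue",(346,140),.027),("blue",(363,140),.027)]:
    print(n,(J.T@(ray(c,p,z)[:2]-cen)).round(4))
W=world(c); m=(W[...,2]>.1)&(W[...,2]<.25); m[:, :255]=0; m[:,308:]=0; m[260:]=0
print("blank top",W[m].mean(0).round(4), W[m].max(0).round(4))
for uv in [(281,160),(281,210),(281,255),(281,300)]: print(W[uv[1],uv[0]].round(4))
E
```

```text
TL [ 0.4688 -0.0704]
TR [ 0.6745 -0.0627]
BR [ 0.6827 -0.2208]
BL [ 0.4721 -0.2294]
2.13 0.2059
2.34 0.2108
1.19 0.159
2.96 0.1583
screws [[ 0.4821 -0.0842]
 [ 0.664  -0.0775]
 [ 0.6684 -0.2073]
 [ 0.4869 -0.2147]] [ 0.57534193 -0.14593732]
2.1 cen [ 0.57453868 -0.14582838] channel [ 0.62500477 -0.14397787] ring [ 0.51457898 -0.148027  ]
pad [0.0331 0.0258]
pad [ 0.0334 -0.0247]
fence [0.0661 0.0549]
fence [ 0.067  -0.0532]
blue [0.0086 0.0309]
blue [0.023 0.031]
2.8 cen [ 0.57453868 -0.14582838] channel [ 0.62497839 -0.14336146] ring [ 0.51461031 -0.14875936]
pad [0.0334 0.0254]
pad [ 0.0331 -0.0251]
fence [0.0668 0.0541]
fence [ 0.0664 -0.054 ]
blue [0.009  0.0308]
blue [0.0234 0.0307]
blank top [ 0.5264 -0.1177  0.1913] [ 0.5382 -0.0967  0.1947]
[ 0.5258 -0.1026  0.1916]
[ 0.5266 -0.1218  0.1935]
[ 0.5274 -0.1416  0.1929]
[ 0.5283 -0.1634  0.1923]
```

```bash
python3 -m jog '[[[3.2,0,0.6],[0,0,0],1.8],[[3.2,0,0.6],[0,0,0],1.8],[[3.2,0,0.6],[0,0,0],1.8],[[0,3,0],[0,0,0],1.8],[[0,3,0],[0,0,0],1.8],[[0,2,0],[0,0,0],1.8],[[0,0,0],[0,0,0],1.8]]'
python3 - <<'E'
from h import *
from bench import ctrl,imaging
delta(ctrl.get_obs(),[.6262,-.1439,.062],2.3)
E
```

```text
time_s: 7.88
eef_pos: [0.6302, -0.14, 0.0935]
eef_rot: [-0.706, 0.708, 0.003, 0.001]
wrist_force: [-1.3, 0.4, -1.9]
opening: 0.262
t 7.88 pos [ 0.6302 -0.14    0.0935] yaw 0.18 q6 -0.4 open 0.262
shift cm [-0.42  3.15 -0.37] in target axes [-0.42  3.15 -0.37] turn [ 0.004 -0.037  0.005]
```

```bash
python3 -m jog '[[[-0.4,1.5,-0.4],[0.004,-0.037,0.005],1.8],[[0,1.6,0],[0,0,0],1.8],[[0,0,0],[0,0,0],1.8],[[0,0,0],[0,0,0],1.8]]'
python3 - <<'E'
from h import *
from bench import ctrl,imaging
delta(ctrl.get_obs(),[.6262,-.1439,.062],2.3)
c=imaging.camera("wrist"); np.savez("pics/w4.npz",**c); cv2.imwrite("pics/w4.png",c["frame"][...,::-1])
E
```

```text
time_s: 8.22
eef_pos: [0.6265, -0.1442, 0.0632]
eef_rot: [0.707, -0.707, -0.011, 0.011]
wrist_force: [0.4, 0.4, 0.1]
opening: 0.264
t 8.22 pos [ 0.6265 -0.1442  0.0632] yaw 1.74 q6 -0.44 open 0.264
shift cm [-0.03  0.12  0.03] in target axes [-0.03  0.12  0.03] turn [-0.001 -0.01  -0.   ]
```

View pics/w4.png

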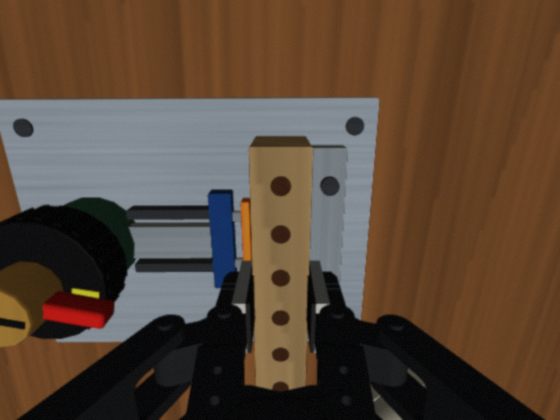

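```bash
python3 - <<'E'
from h import *
c=dict(np.load("pics/w4.npz")); t=np.radians(2.3); J=np.array([[np.cos(t),-np.sin(t)],[np.sin(t),np.cos(t)]])
TR=ray(c,(378,98),.015)[:2]; BR=ray(c,(358,342),.015)[:2]; TL=ray(c,(0,100),.015)[:2]
d=TR-TL; print("yaw top edge",np.degrees(np.arctan2(d[1],d[0])), np.degrees(np.arctan2(*(TR-BR)[::-1]))-90, TR,BR)
o=TR-J@[.105,.08]; print("centre",o)
for n,p,z in [("BR",(358,342),.015),("blueR",(233,190),.027),("blueR",(236,287),.027),("orangeL",(242,199),.025),("fenceR",(346,147),.028),("blankTL",(249,147),.080),("blankTR",(311,147),.080),("L",(251,240),.080),("R",(311,240),.080),("TCP",None,0),("screwR",(355,126),.015)]:
    q=ray(c,p,z)[:2] if p else np.array([.6265,-.1442])
    print(n,q.round(4),(J.T@(q-o)).round(4))
m=(cv2.cvtColor(c["frame"],cv2.COLOR_RGB2HSV)); 
print(m[150,305:350].tolist()[::3])
E
```

```text
yaw top edge 2.0008038189022908 2.130398359281074 [ 0.67515207 -0.06222291] [ 0.68108453 -0.22169935]
centre [ 0.5734472 -0.1463723]
BR [ 0.6811 -0.2217] [ 0.1045 -0.0796]
blueR [ 0.5984 -0.1123] [0.0263 0.0331]
blueR [ 0.5993 -0.1732] [ 0.0247 -0.0279]
orangeL [ 0.6031 -0.1179] [0.0308 0.0273]
fenceR [ 0.6579 -0.0869] [0.0868 0.056 ]
blankTL [ 0.6118 -0.0805] [0.041  0.0643]
blankTR [ 0.6347 -0.0798] [0.0639 0.0641]
L [ 0.6126 -0.1179] [0.0403 0.0268]
R [ 0.6369 -0.1172] [0.0646 0.0266]
TCP [ 0.6265 -0.1442] [0.0531 0.    ]
screwR [ 0.6643 -0.0772] [0.0936 0.0655]
[[18, 117, 139], [18, 117, 144], [18, 113, 147], [103, 24, 126], [98, 24, 130], [103, 27, 133], [103, 27, 130], [100, 24, 126], [103, 28, 128], [102, 26, 129], [98, 24, 130], [100, 24, 129], [102, 30, 129], [99, 28, 129], [103, 29, 140]]
```

```bash
python3 -m jog '[[[-0.2,0.1,0],[0,-0.01,0],1.8],[[0,0.8,0],[0,0,0],1.8],[[0,0.8,0],[0,0,0],1.8],[[0,0,0],[0,0,0],1.8]]'
python3 -m jog '[[[0,0.4,0],[0,0,0],1.8],[[0,0.4,0],[0,0,0],1.8],[[0,0,0],[0,0,0],1.8]]'
python3 - <<'E'
from h import *
from bench import ctrl,imaging
o=ctrl.get_obs();delta(o,[.6242,-.1443,.0325],2.1); print(o["wrist_force"])
E
```

```text
time_s: 8.6
eef_pos: [0.6273, -0.1454, 0.0506]
eef_rot: [-0.706, 0.708, 0.016, -0.011]
wrist_force: [-0.5, 0.4, -0.9]
opening: 0.266
time_s: 8.85
eef_pos: [0.6276, -0.1455, 0.042]
eef_rot: [-0.706, 0.708, 0.016, -0.011]
wrist_force: [-0.6, 1.0, -2.0]
opening: 0.266
t 8.85 pos [ 0.6276 -0.1455  0.042 ] yaw 2.24 q6 -0.45 open 0.266
shift cm [-0.35  0.95  0.13] in target axes [-0.34  0.95  0.13] turn [0.003 0.002 0.008]
[-0.61116085  0.95373769 -1.99316533]
```

```bash
python3 -m jog '[[[-0.35,0,0.1],[0,0,0.008],1.8],[[0,0,0],[0,0,0],1.8]]'
python3 - <<'E'
from h import *
from bench import ctrl,imaging
o=ctrl.get_obs();delta(o,[.6242,-.1443,.0325],2.1); print(o["wrist_force"])
E
```

```text
time_s: 9.02
eef_pos: [0.6236, -0.1444, 0.0415]
eef_rot: [-0.706, 0.708, 0.013, -0.014]
wrist_force: [-0.5, -0.4, -1.9]
opening: 0.263
t 9.02 pos [ 0.6236 -0.1444  0.0415] yaw 2.22 q6 -0.45 open 0.263
shift cm [0.07 0.9  0.01] in target axes [0.06 0.9  0.01] turn [ 0.003  0.002 -0.002]
[-0.48903526 -0.42164126 -1.87289698]
```

```bash
python3 -m jog '[[[0.05,0.4,0],[0,0,0],1.8],[[0,0.3,0],[0,0,0],1.8],[[0,0,0],[0,0,0],1.8]]'
python3 -m jog '[[[0,0.2,0],[0,0,0],1.8],[[0,0,0],[0,0,0],1.8]]'
python3 - <<'E'
from h import *
from bench import ctrl,imaging
o=ctrl.get_obs();delta(o,[.6242,-.1443,.0325],2.1); print(o["wrist_force"])
E
```

```text
time_s: 9.27
eef_pos: [0.6243, -0.1444, 0.0342]
eef_rot: [-0.706, 0.708, 0.013, -0.014]
wrist_force: [0.5, 0.2, -1.5]
opening: 0.263
time_s: 9.43
eef_pos: [0.6245, -0.1445, 0.0321]
eef_rot: [-0.706, 0.708, 0.013, -0.014]
wrist_force: [-0.2, 0.3, -1.1]
opening: 0.264
t 9.43 pos [ 0.6245 -0.1445  0.0321] yaw 2.23 q6 -0.45 open 0.264
shift cm [-0.03 -0.04  0.03] in target axes [-0.03 -0.04  0.03] turn [ 0.003  0.002 -0.001]
[-0.2015146   0.2788587  -1.09094202]
```

```bash
python3 -m jog '[[[0,0.1,0],[0,0,0],1.8],[[0,0,0],[0,0,0],1.8],[[0,0,0],[0,0,0],1.8]]'
python3 -m jog '[[[0,0,0],[0,0,0],3.5],[[0,0,0],[0,0,0],4.5],[[0,0,0],[0,0,0],4.5]]'
python3 - <<'E'
from h import *
from bench import ctrl,imaging
o=ctrl.get_obs();delta(o,[.6242,-.1443,.0325],2.1); print(o["wrist_force"])
E
```

```text
time_s: 9.68
eef_pos: [0.625, -0.1447, 0.0324]
eef_rot: [-0.706, 0.708, 0.014, -0.014]
wrist_force: [-0.1, -0.3, -0.1]
opening: 0.264
time_s: 9.93
eef_pos: [0.6253, -0.1449, 0.0326]
eef_rot: [-0.706, 0.708, 0.014, -0.014]
wrist_force: [-0.2, -0.3, -0.0]
opening: 0.523
t 9.93 pos [ 0.6253 -0.1449  0.0326] yaw 2.23 q6 -0.45 open 0.523
shift cm [-0.11  0.01  0.06] in target axes [-0.11  0.01  0.06] turn [0.004 0.002 0.   ]
[-0.15407049 -0.27899821 -0.0226217 ]
```

```bash
python3 -m jog '[[[0,-1,0],[0,0,0],4.5],[[0,-3.5,0],[0,0,0],6],[[0,-3.5,0],[0,0,0],8.5],[[0,-3.5,0],[0,0,0],8.5],[[0,-3.5,0],[0,0,0],8.5],[[-2.5,0,2],[0,0,0],8.5],[[-2.5,0,2],[0,0,0],8.5],[[0,0,0],[0,0,0],8.5],[[0,0,0],[0,0,0],8.5]]'
python3 - <<'E'
from h import *
from bench import ctrl,imaging
delta(ctrl.get_obs(),[.516,-.148,.19],-50)
c=imaging.camera("wrist"); np.savez("pics/w5.npz",**c); cv2.imwrite("pics/w5.png",c["frame"][...,::-1])
E
```

```text
time_s: 10.68
eef_pos: [0.5727, -0.1059, 0.1956]
eef_rot: [-0.705, 0.709, 0.015, -0.012]
wrist_force: [0.4, -0.9, -0.3]
opening: 0.997
t 10.68 pos [ 0.5727 -0.1059  0.1956] yaw 2.16 q6 -0.42 open 0.997
shift cm [-5.82  0.56 -3.99] in target axes [-0.41  0.56 -7.05] turn [0.003 0.91  0.006]
```

View pics/w5.png

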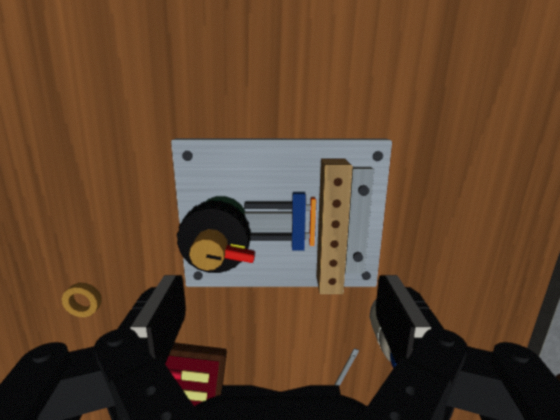

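```bash
python3 - <<'E'
from h import *
c=dict(np.load("pics/w5.npz")); t=np.radians(2.2); J=np.array([[np.cos(t),-np.sin(t)],[np.sin(t),np.cos(t)]])
C={k:ray(c,p,.015)[:2] for k,p in dict(TL=(173,140),TR=(390,140),BR=(380,287),BL=(186,287)).items()}
for k in C: print(k,C[k].round(4))
TR=C["TR"]; o=(sum(C.values())/4); print("cen",o, "from TR",TR-J@[.105,.08])
hsv=cv2.cvtColor(c["frame"],cv2.COLOR_RGB2HSV); W=world(c)
hub=(hsv[...,0]>15)&(hsv[...,0]<28)&(hsv[...,1]>130)&(W[...,2]>.09)&(W[...,2]<.105)&(abs(W[...,0]-.515)<.05)
red=((hsv[...,0]<6)|(hsv[...,0]>174))&(hsv[...,1]>170)&(W[...,2]>.083)&(W[...,2]<.095)&(abs(W[...,0]-.53)<.06)
print("hub",W[hub].mean(0),hub.sum()); 
r=W[red]; print("red",r.mean(0),r.min(0),r.max(0),red.sum())
h=W[hub].mean(0)[:2]; d=r.mean(0)[:2]-h; print("pointer ang",np.degrees(np.arctan2(d[1],d[0])))
k=(hsv[...,2]<70)&(W[...,2]>.066)&(W[...,2]<.076)&(np.hypot(*(W[...,:2]-h).transpose(2,0,1))<.045)
ct=cv2.convexHull(W[k][:,:2].astype(np.float32)); print("ring",cv2.minEnclosingCircle(ct),k.sum(), "exp",o+J@[-.06,0])
for p in [(322,166),(353,165),(319,293),(344,293)]:
    q=ray(c,p,.049)[:2]; print("blank",(J.T@(q-o)).round(4))
E
```

```text
TL [ 0.4696 -0.0695]
TR [ 0.674 -0.062]
BR [ 0.6861 -0.2216]
BL [ 0.4731 -0.229 ]
cen [ 0.57569554 -0.145539  ] from TR [ 0.57218586 -0.14600817]
hub [ 0.5148074  -0.14546016  0.09546802] 882
red [ 0.53932006 -0.15049189  0.08708144] [ 0.52784242 -0.15658237  0.08318491] [ 0.55098214 -0.14569181  0.08916234] 293
pointer ang -11.60001681923763
ring ((0.5143429636955261, -0.146658793091774), 0.03199676051735878) 2241 exp [ 0.51573976 -0.14784226]
blank [0.0339 0.0621]
blank [0.0607 0.063 ]
blank [ 0.0359 -0.0653]
blank [ 0.0607 -0.0654]
```

```bash
python3 -m jog '[[[-2.9,0,-2],[0,0,0],8.5],[[-2.9,0,-2],[0,0,0],8.5],[[0,0,0],[0,0.12,0],8.5],[[0,0,0],[0,0.12,0],8.5],[[0,0,0],[0,0.12,0],8.5],[[0,0,0],[0,0.12,0],8.5],[[0,0,0],[0,0.12,0],8.5],[[0,0,0],[0,0.12,0],8.5],[[0,0,0],[0,0.12,0],8.5],[[0,0,0],[0,0.12,0],8.5],[[0,0,0],[0,0.07,0],8.5],[[0,0,0],[0,0,0],8.5]]'
python3 - <<'E'
from h import *
from bench import ctrl,imaging
delta(ctrl.get_obs(),[.515,-.147,.13],-57)
E
```

```text
time_s: 11.73
eef_pos: [0.5196, -0.1576, 0.1941]
eef_rot: [-0.614, 0.616, -0.348, 0.35]
wrist_force: [0.1, 0.0, 1.2]
opening: 0.996
t 11.73 pos [ 0.5196 -0.1576  0.1941] yaw -59.14 q6 0.52 open 0.996
shift cm [-1.18  6.41  0.15] in target axes [-1.14  6.41  0.19] turn [ 0.001 -0.037  0.005]
```

```bash
python3 -m jog '[[[-1.2,1,0.1],[0,-0.037,0.005],8.5],[[0,2.5,0],[0,0,0],8.5],[[0,2.5,0],[0,0,0],8.5],[[0,0,0],[0,0,0],8.5],[[0,0,0],[0,0,0],8.5]]'
python3 - <<'E'
from h import *
from bench import ctrl,imaging
delta(ctrl.get_obs(),[.515,-.147,.042],-57)
E
```

```text
time_s: 12.15
eef_pos: [0.5148, -0.1459, 0.1309]
eef_rot: [0.625, -0.624, 0.332, -0.331]
wrist_force: [0.4, 0.5, 1.0]
opening: 1.002
t 12.15 pos [ 0.5148 -0.1459  0.1309] yaw -55.92 q6 0.48 open 1.002
shift cm [ 0.11  8.89 -0.04] in target axes [ 0.1   8.89 -0.04] turn [ 0.001  0.019 -0.002]
```

```bash
python3 -m jog '[[[0.1,2,0],[0,0.019,0],8.5],[[0,1.5,0],[0,0,0],8.5],[[0,1.5,0],[0,0,0],8.5],[[0,0,0],[0,0,0],8.5]]'
python3 - <<'E'
from h import *
from bench import ctrl,imaging
o=ctrl.get_obs();delta(o,[.515,-.147,.042],-57); print(o["wrist_force"],o["torque"])
E
```

```text
time_s: 12.48
eef_pos: [0.5172, -0.1467, 0.0831]
eef_rot: [0.623, -0.622, 0.334, -0.336]
wrist_force: [-1.0, 1.5, -0.5]
opening: 0.998
t 12.48 pos [ 0.5172 -0.1467  0.0831] yaw -56.55 q6 0.49 open 0.998
shift cm [-0.11  4.11 -0.2 ] in target axes [-0.1   4.11 -0.2 ] turn [-0.002  0.008  0.001]
[-1.02665335  1.54493911 -0.53911834] [0.02385598 0.01668277 0.00678653]
```

```bash
python3 -m jog '[[[-0.1,1.2,-0.2],[0,0.008,0],8.5],[[0,1.2,0],[0,0,0],8.5],[[0,1.2,0],[0,0,0],8.5],[[0,0,0],[0,0,0],8.5]]'
python3 - <<'E'
from h import *
from bench import ctrl,imaging
o=ctrl.get_obs();delta(o,[.515,-.147,.042],-57); print(o["wrist_force"],o["torque"])
c=imaging.camera("wrist"); np.savez("pics/w6.npz",**c); cv2.imwrite("pics/w6.png",c["frame"][...,::-1])
E
```

```text
time_s: 12.82
eef_pos: [0.5181, -0.148, 0.0501]
eef_rot: [0.623, -0.622, 0.333, -0.339]
wrist_force: [-0.4, 0.2, -0.2]
opening: 0.998
t 12.82 pos [ 0.5181 -0.148   0.0501] yaw -56.73 q6 0.49 open 0.998
shift cm [-0.26  0.81 -0.21] in target axes [-0.26  0.81 -0.2 ] turn [-0.005  0.005  0.007]
[-0.37023368  0.24316396 -0.24574744] [ 0.0150949  -0.02100057  0.03077291]
```

View pics/w6.png

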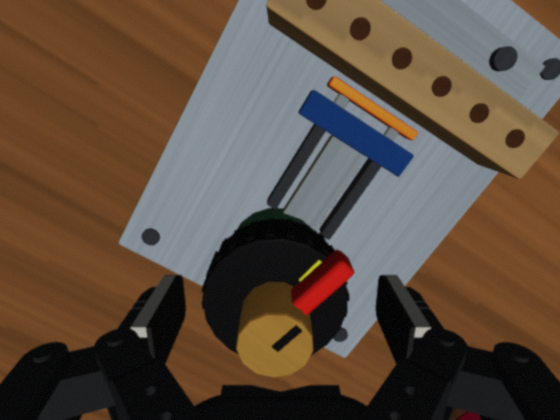

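```bash
python3 -m jog '[[[-0.25,0.8,-0.2],[-0.005,0.005,0.007],8.5],[[0,0,0],[0,0,0],8.5]]'
python3 - <<'E'
from h import *
from bench import ctrl,imaging
o=ctrl.get_obs();delta(o,[.5153,-.1472,.042],-57); print(o["wrist_force"],o["torque"])
E
```

```text
time_s: 13.03
eef_pos: [0.5167, -0.1478, 0.0438]
eef_rot: [-0.621, 0.622, -0.337, 0.338]
wrist_force: [0.1, 0.3, 0.2]
opening: 0.994
t 13.03 pos [ 0.5167 -0.1478  0.0438] yaw -57.0 q6 0.5 open 0.994
shift cm [-0.12  0.18 -0.08] in target axes [-0.12  0.18 -0.08] turn [-0.001 -0.     0.002]
[0.08527361 0.27872183 0.17192722] [0.03185082 0.01476404 0.0235224 ]
```

```bash
python3 -m jog '[[[-0.12,0.2,-0.08],[0,0,0],8.5],[[0,0,0],[0,0,0],7]]'; python3 -m jog '[[[0,0,0],[0,0,0],5.9]]'; python3 -m jog '[[[0,0,0],[0,0,0],5.8],[[0,0,0],[0,0,0],5.6],[[0,0,0],[0,0,0],5.6]]'
python3 - <<'E'
from h import *
from bench import ctrl,imaging
o=ctrl.get_obs();delta(o,[.5153,-.1472,.042],-57); print(o["wrist_force"],o["torque"])
E
```

```text
time_s: 13.2
eef_pos: [0.5158, -0.1474, 0.0422]
eef_rot: [-0.621, 0.622, -0.336, 0.338]
wrist_force: [-0.5, 0.1, 0.7]
opening: 0.88
time_s: 13.28
eef_pos: [0.516, -0.1476, 0.0425]
eef_rot: [-0.621, 0.622, -0.336, 0.339]
wrist_force: [0.2, 0.2, 0.7]
opening: 0.743
time_s: 13.53
eef_pos: [0.5156, -0.147, 0.043]
eef_rot: [0.621, -0.621, 0.336, -0.338]
wrist_force: [0.2, -0.3, -1.5]
opening: 0.706
t 13.53 pos [ 0.5156 -0.147   0.043 ] yaw -56.99 q6 0.5 open 0.706
shift cm [ 0.    0.1  -0.03] in target axes [ 0.    0.1  -0.03] turn [-0.001  0.     0.002]
[ 0.18452291 -0.30970829 -1.53240829] [-0.00825686 -0.05909299 -0.05069249]
```

```bash
cat > s.py <<'E'
from h import *
from bench import ctrl
o=ctrl.get_obs();x=toolR(o).as_matrix()[:,0]
print("t %.2f yaw %.2f turned %.3f"%(o["time_s"],np.degrees(np.arctan2(x[1],x[0])),np.radians(-56.99-np.degrees(np.arctan2(x[1],x[0])))%(2*np.pi)),"pos",o["eef_pos"].round(4),"F",o["wrist_force"].round(1),"M",o["torque"].round(3),"e6 %.3f"%o["joint_efforts"][5],"dq6 %.3f"%o["dq"][5])
E
for i in 1 2; do python3 -m jog '[[[0,0,0],[0,0.05,0],5.6],[[0,0,0],[0,0.05,0],5.6]]' >/dev/null; python3 s.py; done; python3 -m jog '[[[0,0,0],[0,0.03,0],5.6]]' >/dev/null; python3 s.py; python3 -m jog '[[[0,0,0],[0,0.03,0],5.6]]' >/dev/null; python3 s.py;  python3 -m jog '[[[0,0,0],[0,0,0],5.6]]' >/dev/null; python3 s.py; python3 -m jog '[[[0,0,0],[0,0,0],5.6]]' >/dev/null; python3 s.py
```

```text
t 13.70 yaw -62.76 turned 0.101 pos [ 0.5155 -0.147   0.043 ] F [ 0.8  0.8 -0.5] M [0.113 0.016 0.254] e6 -0.609 dq6 0.595
t 13.87 yaw -68.70 turned 0.204 pos [ 0.5155 -0.147   0.043 ] F [ 0.3 -0.2 -1.1] M [0.164 0.045 0.268] e6 -0.561 dq6 0.620
t 13.95 yaw -70.53 turned 0.236 pos [ 0.5155 -0.147   0.043 ] F [-0.9  0.2 -1.1] M [0.107 0.034 0.288] e6 0.019 dq6 0.354
t 14.03 yaw -72.30 turned 0.267 pos [ 0.5155 -0.147   0.043 ] F [ 0.1 -0.6 -1. ] M [0.134 0.052 0.267] e6 -0.202 dq6 0.379
t 14.12 yaw -72.37 turned 0.268 pos [ 0.5156 -0.147   0.043 ] F [ 0.  -0.6 -0.7] M [ 0.079  0.092 -0.265] e6 0.129 dq6 -0.028
t 14.20 yaw -72.36 turned 0.268 pos [ 0.5155 -0.147   0.043 ] F [-0.   0.1 -0.8] M [ 0.108  0.112 -0.138] e6 -0.130 dq6 0.008
```

```bash
for i in 1 2 3; do python3 -m jog '[[[0,0,0],[0,0.03,0],5.6],[[0,0,0],[0,0.03,0],5.6]]' >/dev/null; python3 s.py; done; for i in 1 2 3 4; do python3 -m jog '[[[0,0,0],[0,0.015,0],5.6]]' >/dev/null; python3 s.py; done
```

```text
t 14.37 yaw -75.70 turned 0.327 pos [ 0.5155 -0.147   0.043 ] F [ 0.3 -0.5 -0.4] M [0.213 0.01  0.309] e6 -0.226 dq6 0.343
t 14.53 yaw -79.11 turned 0.386 pos [ 0.5155 -0.147   0.043 ] F [-0.1  0.2  0. ] M [0.204 0.031 0.273] e6 -0.207 dq6 0.356
t 14.70 yaw -82.53 turned 0.446 pos [ 0.5155 -0.147   0.043 ] F [ 0.1 -0.  -0.9] M [0.162 0.097 0.33 ] e6 -0.205 dq6 0.358
t 14.78 yaw -83.39 turned 0.461 pos [ 0.5155 -0.147   0.043 ] F [ 0.2  0.4 -0.9] M [0.168 0.003 0.26 ] e6 0.245 dq6 0.161
t 14.87 yaw -84.24 turned 0.476 pos [ 0.5155 -0.147   0.043 ] F [-0.2 -0.5 -1.2] M [0.126 0.029 0.261] e6 0.062 dq6 0.183
t 14.95 yaw -85.10 turned 0.491 pos [ 0.5155 -0.147   0.043 ] F [ 0.3  0.3 -0.9] M [0.185 0.01  0.286] e6 0.027 dq6 0.182
t 15.03 yaw -86.00 turned 0.506 pos [ 0.5155 -0.147   0.043 ] F [ 0.5  0.7 -1. ] M [0.157 0.043 0.333] e6 0.007 dq6 0.185
```

```bash
for i in 1 2 3 4 5; do python3 -m jog '[[[0,0,0],[0,0.012,0],5.6]]' >/dev/null; python3 s.py; done
```

```text
t 15.12 yaw -86.74 turned 0.519 pos [ 0.5155 -0.147   0.043 ] F [-0.7  0.5 -0.3] M [0.182 0.056 0.246] e6 0.092 dq6 0.148
t 15.20 yaw -87.48 turned 0.532 pos [ 0.5155 -0.147   0.043 ] F [ 0.7 -0.6 -0.8] M [0.16  0.038 0.264] e6 0.062 dq6 0.155
t 15.28 yaw -88.23 turned 0.545 pos [ 0.5155 -0.147   0.043 ] F [-0.1  1.1 -1.3] M [ 0.214 -0.009  0.283] e6 0.059 dq6 0.157
t 15.37 yaw -88.98 turned 0.558 pos [ 0.5155 -0.147   0.043 ] F [-0.5 -0.2 -1.2] M [0.123 0.041 0.255] e6 0.056 dq6 0.156
t 15.45 yaw -89.74 turned 0.572 pos [ 0.5155 -0.147   0.043 ] F [-0.5  0.3 -0.8] M [0.186 0.02  0.231] e6 0.056 dq6 0.158
```

```bash
python3 - <<'E'
from h import *
from bench import imaging
c=imaging.camera("wrist"); np.savez("pics/w7.npz",**c); cv2.imwrite("pics/w7.png",c["frame"][...,::-1])
E
```

```text
(no output)
```

View pics/w7.png

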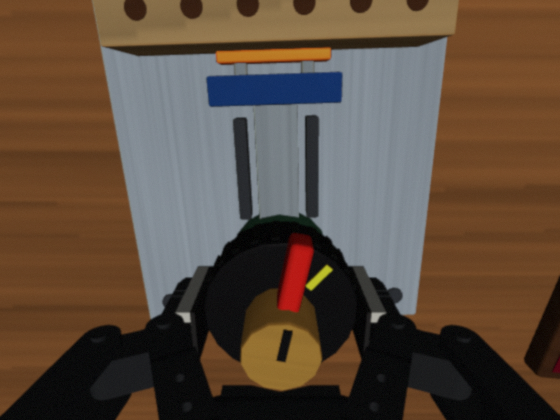

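```bash
for i in 1 2 3 4 5 6; do python3 -m jog '[[[0,0,0],[0,0.012,0],5.6]]' >/dev/null; python3 s.py; done
```

```text
t 15.58 yaw -90.50 turned 0.585 pos [ 0.5155 -0.147   0.043 ] F [-0.2  0.4 -0.2] M [0.242 0.048 0.214] e6 -0.044 dq6 0.185
t 15.67 yaw -91.26 turned 0.598 pos [ 0.5155 -0.147   0.043 ] F [ 0.5  0.2 -1.1] M [ 0.118 -0.005  0.268] e6 0.053 dq6 0.149
t 15.75 yaw -92.02 turned 0.611 pos [ 0.5155 -0.147   0.043 ] F [-0.2 -0.4 -1. ] M [0.178 0.028 0.251] e6 0.048 dq6 0.158
t 15.83 yaw -92.78 turned 0.625 pos [ 0.5155 -0.147   0.043 ] F [ 0.8  0.1 -0.9] M [ 0.164 -0.011  0.281] e6 0.054 dq6 0.159
t 15.92 yaw -93.54 turned 0.638 pos [ 0.5155 -0.147   0.043 ] F [ 0.   0.1 -0.9] M [0.149 0.049 0.284] e6 0.055 dq6 0.159
t 16.00 yaw -94.31 turned 0.651 pos [ 0.5155 -0.147   0.043 ] F [-0.1 -0.1 -0.5] M [0.206 0.002 0.311] e6 0.058 dq6 0.159
```

```bash
for i in 1 2 3 4 5 6; do python3 -m jog '[[[0,0,0],[0,0.01,0],5.6]]' >/dev/null; python3 s.py; done
```

```text
t 16.08 yaw -94.95 turned 0.663 pos [ 0.5155 -0.147   0.043 ] F [-0.6 -0.1 -0.5] M [0.107 0.032 0.328] e6 0.130 dq6 0.133
t 16.17 yaw -95.59 turned 0.674 pos [ 0.5155 -0.1469  0.043 ] F [-0.1  0.3 -1.5] M [ 0.165 -0.022  0.298] e6 0.122 dq6 0.134
t 16.25 yaw -96.22 turned 0.685 pos [ 0.5155 -0.147   0.043 ] F [ 0.3 -0.  -1.3] M [0.154 0.038 0.275] e6 0.130 dq6 0.131
t 16.33 yaw -96.85 turned 0.696 pos [ 0.5155 -0.1469  0.043 ] F [ 0.3  0.3 -0.7] M [0.161 0.041 0.378] e6 0.139 dq6 0.132
t 16.42 yaw -97.48 turned 0.707 pos [ 0.5156 -0.147   0.0431] F [-0.4  0.8 -0.4] M [ 0.116 -0.005  0.326] e6 0.149 dq6 0.133
t 16.50 yaw -98.12 turned 0.718 pos [ 0.5155 -0.147   0.043 ] F [-0.9  0.4 -1.1] M [ 0.122 -0.025  0.341] e6 0.159 dq6 0.132
```

```bash
for i in 1 2 3 ; do python3 -m jog '[[[0,0,0],[0,0.01,0],5.6]]' >/dev/null; python3 s.py; done
```

```text
t 16.58 yaw -98.74 turned 0.729 pos [ 0.5155 -0.147   0.043 ] F [ 0.5  0.3 -0.8] M [ 0.18  -0.007  0.352] e6 0.169 dq6 0.132
t 16.67 yaw -99.38 turned 0.740 pos [ 0.5155 -0.1469  0.043 ] F [ 0.6  0.1 -1.4] M [ 0.125 -0.035  0.359] e6 0.180 dq6 0.132
t 16.75 yaw -100.01 turned 0.751 pos [ 0.5155 -0.1469  0.043 ] F [ 1.2  0.7 -0.3] M [0.179 0.019 0.388] e6 0.190 dq6 0.131
```

```bash
for i in 1 2 3 ; do python3 -m jog '[[[0,0,0],[0,0.01,0],5.6]]' >/dev/null; python3 s.py; done
```

```text
t 16.83 yaw -100.64 turned 0.762 pos [ 0.5155 -0.147   0.043 ] F [-0.3  0.3 -1.2] M [ 0.194 -0.026  0.353] e6 0.201 dq6 0.133
t 16.92 yaw -101.27 turned 0.773 pos [ 0.5156 -0.147   0.0431] F [-0.5  0.7 -0.9] M [ 0.138 -0.017  0.345] e6 0.211 dq6 0.131
t 17.00 yaw -101.90 turned 0.784 pos [ 0.5155 -0.147   0.043 ] F [-0.9 -0.1 -2.1] M [ 0.129 -0.001  0.406] e6 0.222 dq6 0.132
```

```bash
for i in 1 2 ; do python3 -m jog '[[[0,0,0],[0,0.01,0],5.6]]' >/dev/null; python3 s.py; done
```

```text
t 17.08 yaw -102.53 turned 0.795 pos [ 0.5155 -0.1469  0.043 ] F [ 0.3 -0.  -0.2] M [ 0.167 -0.003  0.398] e6 0.233 dq6 0.133
t 17.17 yaw -103.17 turned 0.806 pos [ 0.5155 -0.147   0.043 ] F [-0.5 -0.1 -1.2] M [0.187 0.016 0.433] e6 0.243 dq6 0.130
```

```bash
python3 -m jog '[[[0,0,0],[0,0.01,0],5.6]]' >/dev/null; python3 s.py;  for i in 1 2 3; do python3 -m jog '[[[0,0,0],[0,0,0],5.6]]' >/dev/null; python3 s.py; done
```

```text
t 17.25 yaw -103.80 turned 0.817 pos [ 0.5155 -0.147   0.043 ] F [-0.6  0.7 -1.1] M [0.114 0.01  0.324] e6 0.254 dq6 0.133
t 17.33 yaw -103.85 turned 0.818 pos [ 0.5155 -0.147   0.043 ] F [-0.8 -0.2 -1. ] M [0.195 0.002 0.294] e6 0.374 dq6 -0.002
t 17.42 yaw -103.87 turned 0.818 pos [ 0.5155 -0.147   0.043 ] F [-0.2 -0.  -1. ] M [0.169 0.023 0.376] e6 0.392 dq6 0.007
t 17.50 yaw -103.87 turned 0.818 pos [ 0.5155 -0.147   0.043 ] F [-0.6  0.2 -1. ] M [0.176 0.068 0.373] e6 0.398 dq6 0.001
```

```bash
python3 -m jog '[[[0,0,0],[0,0,0],6.6],[[0,0,0],[0,0,0],7.5],[[0,0,0],[0,0,0],8.5],[[0,0,0],[0,0,0],8.5],[[0,0,0],[0,0,0],8.5]]'; python3 s.py
python3 -m jog '[[[0,-1,0],[0,0,0],8.5],[[0,-2,0],[0,0,0],8.5],[[0,-3,0],[0,0,0],8.5],[[0,-3,0],[0,0,0],8.5],[[0,-3.5,0],[0,0,0],8.5],[[0,-3.5,0],[0,0,0],8.5],[[0,0,0],[0,0,0],8.5],[[0,0,0],[0,0,0],8.5]]'
python3 - <<'E'
from h import *
from bench import ctrl,imaging
o=ctrl.get_obs();delta(o,[.5155,-.147,.2],-57)
c=imaging.camera("wrist"); np.savez("pics/w8.npz",**c); cv2.imwrite("pics/w8.png",c["frame"][...,::-1])
hsv=cv2.cvtColor(c["frame"],cv2.COLOR_RGB2HSV); W=world(c)
red=((hsv[...,0]<6)|(hsv[...,0]>174))&(hsv[...,1]>170)&(W[...,2]>.083)&(W[...,2]<.095)&(abs(W[...,0]-.53)<.06)
hub=(hsv[...,0]>15)&(hsv[...,0]<28)&(hsv[...,1]>130)&(W[...,2]>.09)&(W[...,2]<.105)&(abs(W[...,0]-.515)<.05)
d=W[red].mean(0)-W[hub].mean(0); print(W[red].mean(0),W[hub].mean(0),np.degrees(np.arctan2(d[1],d[0])))
E
```

```text
time_s: 17.92
eef_pos: [0.5161, -0.1475, 0.0435]
eef_rot: [-0.436, 0.435, -0.556, 0.559]
wrist_force: [0.6, 0.1, -0.6]
opening: 0.999
t 17.92 yaw -104.00 turned 0.820 pos [ 0.5161 -0.1475  0.0435] F [ 0.6  0.1 -0.6] M [0.008 0.036 0.011] e6 0.000 dq6 0.000
time_s: 18.58
eef_pos: [0.5146, -0.1464, 0.2149]
eef_rot: [-0.435, 0.435, -0.556, 0.559]
wrist_force: [0.0, 0.1, -0.5]
opening: 0.996
t 18.58 pos [ 0.5146 -0.1464  0.2149] yaw -104.05 q6 1.32 open 0.996
shift cm [0.03 1.49 0.1 ] in target axes [0.1  1.49 0.05] turn [-0.002 -0.821  0.003]
[ 0.53986523 -0.15250965  0.08727763] [ 0.515276   -0.14792116  0.09539864] -10.57014495211658
```

View pics/w8.png

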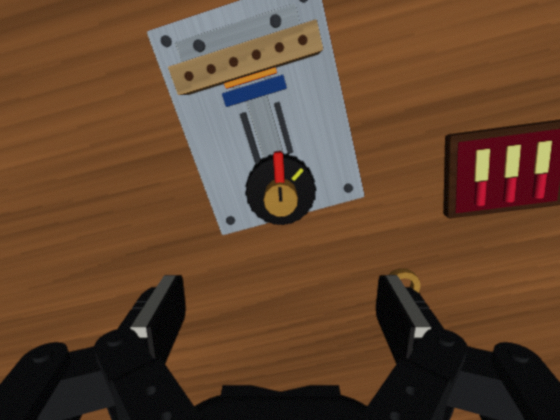

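```bash
python3 -c "
from bench import ctrl
print(ctrl.hand_in())"
```

```text
the job is handed in; nothing more can be done
None
```

I stood the blank in the channel and let go. I then turned only the outer ring about 0.82 rad clockwise in small steps, opened the fingers, lifted clear and handed in at about 18.6 s of the 72 s. The hand-in gave no verdict.

- **Clamping force:** about 9–10 N by my estimate, inside 6–16 N but a little under the 11 N target. It is inferred, not measured. The turning moment rose from about 0.27 N m running free to about 0.39 N m. The single moment readings were noisy, roughly ±2 N, and the last one while turning read low. The steadier joint-6 effort gave about 9.4 N.
- **Last picture:** the blank is upright between pad and fence. Measured before clamping, it was within about 2 mm of the pad's middle.
- **Red pointer:** measured at -10.6° after the turn against -11.6° before. That is under 1 mm at the tip and within measuring noise.
- **What went wrong:** the first closing on the blank happened about 15 mm too high, for a reason I did not find. I reopened, lowered and regripped. The top and wrist cameras also disagreed by about 4 mm on where the jig lies in x. I went by the wrist view of the blank against pad and fence.
- **Bystanders:** I did not touch any knowingly, but did not measure their positions again at the end.

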